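Unlock the instrument case and pack the micropipette

ROBOT

A 6-joint arm with a two-finger parallel gripper is mounted at the origin on a cart in front of the work surface, level with it; the furniture and walls round the work are solid. World frame = base frame: x ahead of the robot, y to its left, z up, the work surface at z = 0. Lengths are in m, angles in rad, forces in N, time in s.
With the tool pointing down it reaches from about 0.425 to 0.95 m from the base axis. Payload 3.5 kg.
Tool frame: the origin (TCP) lies between the finger pads; the fingertips stand 22 mm ahead of it and the grasp point (between the pads) lies 3 mm ahead of it (ctrl.nose_length is the z of the fingertips in the tool frame, in m); z points along the fingers, y is the line along which they close (so a half turn about z gives the same grasp; the last joint's range is limited). The gripper opens to 85 mm and grips with 20 to 120 N. Pads are 22 mm wide; open, the fingers measure 114 mm over their backs; the gripper's body (76 mm by 85 mm) begins 54 mm behind the grasp point. The pads swing forward as they close: fully open they stand 13 mm farther back than shut.
Start: joints at [-1.401, 0.286, 1.577, -0, 1.279, -0.15], TCP at [0.212, -0.641, 0.253] pointing down, gripper open.
Joint ranges: [-2.77, 2.77], [-0.9, 2.22], [0.21, 2.48], [-1.53, 4.67], [0.24, 2.81], [-2.84, 2.84]. Speed limits (rad/s): [2.79, 2.79, 3.14, 3.14, 3.14, 3.14].

INTERFACE

Orientations are given as a unit quaternion [x, y, z, w].
In Python, from plant import ctrl gives the robot as it stands. The module is installed in compiled form; this text tells all that it offers.
- The arm moves only by the tool send_rows, never from a script. Its argument "rows" is text: rows parted by semicolons, each of 7 numbers parted by spaces: the turn, a rotation vector about the tool's x, y, z in degrees, then the shift along the tool's x, y, z in mm, then the opening, from -1 (shut) to 1 (fully open). A call has 1 to 8 rows; each row is the pose to reach, as a shift and turn from the pose commanded when the call began, along the tool's axes at that moment; what a row does not reach only later rows make up. A row lasts 1/8 s, in which the tool goes at most 62.5 mm and 10.7 degrees, less where a joint would pass 70% of its speed; a pose out of reach is approached as far as the arm can. A call with a gripper value outside its range is refused whole. The fingers move at their own pace and stop on an object; "grip_force" is the grip in N (left out, the last holds). Time passes only in rows, so rows that repeat a pose let the fingers close. It gives the time, the measured TCP pose, the force, the opening and the grip force at its end, in the units of the state.
- ctrl.get_state(): the state, without advancing time (a new reading comes with each control period).
- ctrl.read_camera(name): name is "scene" or "side" or "wrist"; returns a dict with "color" (400x640x3 uint8, red, green, blue), "fx", "fy", "cx", "cy" (pixels), "D" ([k1, k2, p1, p2, k3] as OpenCV has them; the pictures are not rectified), "extrinsics" (4x4, takes a point from world to camera coordinates). Camera axes: x right, y down, z forward; pixel columns grow to the right and rows downward; lengths in m; the calibration is good to about 2 mm. A picture is of the moment at which its call begins. There is no depth.
- ctrl.sign_off(): hands the job in; it is judged then, once.
Trained networks look in a picture, given as the dict that the camera call returned (one of the last four; its "shot" number tells which), for a name from the list of things; names that differ only in an ending like _2 or _b are one class to them, and where a whole thing is asked for, a point or a joint stands for the part that bears it (a point fixed in the world has none). Each returns a list of dicts, best first, with "p" (0 to 1); they miss things now and then, are a little off and sometimes report something else, mostly with a low value. They report only what shows in the picture. A call takes as long as a camera call.
- ctrl.look_for(picture, target): "position" ([x, y, z] in m, in the coordinates of the camera as it stood for that picture, good to about 4 mm: the middle of the surface that is visible of it).
The state is a dict: "time": time; "qpos": joint angles; "dq": joint speeds; "joint_efforts": joint torques, N m; "eef_pos": TCP position; "tcp_rot": TCP orientation; "contact_force": force on the tool from outside, world axes, zero at the start; "wrist_torque": the same for the moment, N m; "opening": opening from 0.0 (shut) to 1.0 (fully open); "finger_force": force on a finger pad.
Only numpy, scipy, OpenCV 4.12 (cv2) and the standard library are available. Lean on these libraries where they do the work, as an engineer would, in place of code of your own. Each camera call takes 0.05 s, during which the arm holds its last target. There are 200 camera calls.

TASK

The micropipette on the sloping rest is to go away for calibration in the grey instrument case. Push the case's safety slide fully aside, lift the latch lever that it blocks, and swing the lid right open; then lower the pipette gently, on its side, into the cradle in the case, its tip end lying in the narrow notch, and leave it there with the lid standing open. Do not knock or shift the carton, the petri dish or the glassware standing about.

Things in the scene. Friction and masses are not known exactly. Their poses are not given: they have to be found in the camera images.
- case: Grey case, fixed, askew with its front to the robot's left: 330 long (y) x 112 deep (x) x 112 mm high. Origin on the counter under its centre; x from the latched front to the hinged back, z up. Front face x = -56, seam z = 66, inside floor z = 10 mm. Latch at mid front, slide on its -y side; the lid keeps the gripper's body off them unless the tool leans 25 to 40 deg, fingers to the case.
- safety_slide (a joint): Steel slide on the base's front, m: 0 to 0.002 locked (its tongue lies in front of the latch lever and stops it), moves along the case's -y (its near end) to its stop at 0.018, fully aside; the tongue clears the lever from 0.011. About 2 N friction: stays where it is left.
- slide_fin (a point): Point in the slide's upright thumb fin, 10 mm thick (case y), 20 mm high, standing out 19 to 44 mm before the front face; this point is 40 mm before the face, 48 mm above the counter, at the fin's mid thickness. Moves with the slide; locked, it is 52 mm to the -y side of the lever's middle. Axes as the case's.
- case_latch (a joint): Black lever on a pin on the lid's front, rad: 0 hanging, its claw under the base's ledge; grows as its foot swings out from the case and up; unhooked from about 0.3; stop at 1.7, pointing out and a little up. Friction 0.06 N m: stays where it is left. Unhooked, it serves as the handle to lift the lid.
- latch_pin (a point): Axis of the lever's pin (along case y) at mid lever; with the lid shut at x = -66, y = 0, z = 78 mm of the case's frame. Rides on the lid. Axes turn with the lever.
- latch_lip (a point): Middle of the rolled edge of the pull lip, the bent-out foot of the lever: a bar 8 mm thick and 18 mm long (case y), 30 mm out from and 44 mm below the pin as the lever hangs (34 mm above the counter). Grip it across its 18 mm, so that it can turn between the pads. The lip behind it is 14 mm wide; the lever is 46 mm wide in its upper 32 mm, then 14. Axes turn with the lever.
- case_lid (a joint): Lid, rad: 0 shut, grows as its front rises. 0.3 kg, light hinge (0.05 N m friction): let go below about 1.2 it falls shut, raised past 1.5 it drops back by itself to its stop at 1.85, leaning back. Held shut by the latch.
- lid_hinge (a point): Axis of the lid's rear hinge (along case y), at mid length: x = 56, z = 66 mm of the case's frame. The lid reaches 112 mm from it, the pull lip of the lifted lever about 175. Axes turn with the lid.
- cradle_seat (a point): Place of the pipette's origin, axes matching, when packed: x 10, y 0, z 30 mm of the case's frame. In this frame the black ribs are: two with 39 mm notches for the body at y -14..-4 and 64..76, one with a 22 mm notch for the shaft at y -100..-90; notches centred on x = -10, floors z = 0, flared horns up to z 15 (20 the narrow). Inner walls x -62, 42, y +-161, rim z 36. Between ribs free.
- pipette: Micropipette, 270 mm long, 85 g, ivory body. Origin on its underside as it lies on its side: y towards the plunger, z out of the upper side, x to its finger hook. Body y -20..101, x -26..6, z 0..26; shaft 15 mm thick to the tip at y = -135; hook to x = 30 at y 82..99; plunger to y = 135. At the start y rises at 30 deg, tip end low and towards the robot, hook against the upper saddle.
- pipette_grip (a point): Point mid body for a side grip: x -10, y 34, z 13 mm of the pipette's frame; 32 mm wide here across x, 26 mm thick, clear of saddles and ribs (saddle faces 34 mm away along y). Axes as the pipette's.
- pipette_tip (a point): The pipette's tip end on its centre line, y = -135 mm of its frame. Axes as the pipette's.
- pipette_rest: White sloping rest, fixed, left or right of the case: foot plate 150 x 74 x 8 mm, two saddles on posts under y -14..-4 and 70..82 mm of the pipette, flared horns 15 mm up its sides. Origin on the counter, x up the slope (away from the robot), z up.
- carton: Bystander: closed cardboard carton 152 (x) x 122 x 106 mm high, on the other side of the case from the rest. Origin under its centre.
- flask: Bystander: glass conical flask, 85 mm wide, 156 high, behind and left of the case. Origin under its centre.
- cylinder: Bystander: measuring cylinder, 67 mm wide, 260 high, behind and right of the case. Origin under its centre.
- beaker: Bystander: small glass beaker, 46 mm wide, 57 high, left of the case. Origin under its centre.
- petri: Bystander: petri dish, 60 mm wide, 15 high, in front on the left. Origin under its centre.

How it is judged:
On the way, in this order (a step that is already met when the one before it is completed fails the run):
1. the safety slide has been pushed fully aside while the latch still hangs (value of joint safety_slide above 0.014 m and value of joint case_latch below 0.3 rad), for 0.1 s.
2. the latch lever has been lifted off the ledge (value of joint case_latch above 0.6 rad), for 0.1 s.
3. the lid has been swung open (value of joint case_lid above 1.4 rad), for 0.2 s.
At the end, for the whole second after the job is handed in: The pipette lies still and released in the cradle: origin within 8 mm across, 6 mm in height and -10 to +12 mm along the case of cradle_seat, axes within 0.12 rad, tip end at the narrow notch; lid over 1.4 rad, slide over 14 mm; bystanders upright and within 25 mm of their starts (x of pipette in the frame of cradle_seat between -0.008 and 0.008 m and y of pipette in the frame of cradle_seat between -0.01 and 0.012 m and z of pipette in the frame of cradle_seat between -0.006 and 0.006 m and angle between the y axis of pipette and the y axis of cradle_seat, either way round below 0.12 rad and angle between pipette's own z axis and vertical below 0.12 rad and y of pipette_tip in the frame of cradle_seat below -0.1 m and value of joint case_lid above 1.4 rad and value of joint safety_slide above 0.014 m and linear speed of pipette below 0.02 m/s and contact force between the fingers and pipette below 0.1 N and distance of each of carton, flask, cylinder, beaker, petri from where it was at the start of the episode below 0.025 m and angle between each of carton, flask, cylinder, beaker, petri's own z axis and vertical below 0.15 rad); the robot touches nothing.
It fails at once if a bystander (carton, flask, cylinder, beaker, petri dish) was shifted more than 25 mm or tipped (distance of any of carton, flask, cylinder, beaker, petri from where it was at the start of the episode above 0.025 m or angle between any of carton, flask, cylinder, beaker, petri's own z axis and vertical above 0.3 rad).
It fails at once if the pipette was dropped or slammed into the case (faster than 0.5 m/s within 50 mm of its seat) (linear speed of pipette above 0.5 m/s and distance between pipette and cradle_seat below 0.05 m).
It also fails if it takes over 62 s, if anything falls off the work surface, if the arm or the gripper's body presses on something with over 40 N, if the wrist force passes 120 N, or if a joint passes its speed limit or range.

## Working session

There is one attempt and no reset: what is moved stays moved. The work goes in short steps, Python scripts to look and compute and a tool call to move; the robot and the scene stay as the last step left them, time stands still between calls to the robot, and variables do not carry over. Pictures are saved under pics/ and viewed, at most 10 in all, crops included, and the job is handed in when it is done.

Besides the shell and the picture viewer there is one more tool, called after "Emit:" as name(argument=value, ...) on one line, values as JSON. send_rows: Moves the arm, as the interface text tells. Its arguments: {"type":"object","properties":{"rows":{"type":"string"},"grip_force":{"type":"number"}},"required":["rows"]}

```bash
mkdir -p pics; cat > h.py <<'E'
import numpy as np, cv2
from scipy.spatial.transform import Rotation as R
from plant import ctrl
np.set_printoptions(precision=4,suppress=True)
def w(pic,p):
    E=np.array(pic["extrinsics"]); return E[:3,:3].T@(np.array(p)-E[:3,3])
def look(pic,names,n=2):
    for t in names:
        for d in ctrl.look_for(pic,t)[:n]:
            print(t,round(d["p"],2),w(pic,d["position"]))
def proj(pic,P):
    E=np.array(pic["extrinsics"]);K=np.array([[pic["fx"],0,pic["cx"]],[0,pic["fy"],pic["cy"]],[0,0,1.]])
    return cv2.projectPoints(np.array(P,float).reshape(-1,3),cv2.Rodrigues(E[:3,:3])[0],E[:3,3],K,np.array(pic["D"],float))[0].reshape(-1,2)
def save(pic,name): cv2.imwrite("pics/"+name,cv2.cvtColor(pic["color"],cv2.COLOR_RGB2BGR))
E
python3 - <<'E'
from h import *
s=ctrl.get_state();print(s["time"],s["eef_pos"],s["tcp_rot"])
for c in["scene","side"]:
    p=ctrl.read_camera(c);save(p,c+"0.png");print(c,"campos",w(p,[0,0,0]),"fwd",np.array(p["extrinsics"])[2,:3],p["fx"])
    look(p,["case","safety_slide","slide_fin","case_latch","latch_pin","latch_lip","case_lid","pipette","pipette_grip","pipette_tip","pipette_rest","carton","flask","cylinder","beaker","petri"],1)
E
```

```text
0.0 [ 0.2121 -0.6402  0.2519] [ 0.9872  0.1592 -0.     -0.0012]
scene campos [-0.1681  0.5709  0.5685] fwd [ 0.6718 -0.567  -0.4766] 381.22143176466665
case 0.64 [ 0.5224 -0.0374  0.0875]
latch_pin 0.56 [0.5449 0.0041 0.0559]
latch_lip 0.82 [0.5472 0.0014 0.0543]
case_lid 0.64 [ 0.5358 -0.0417  0.1084]
pipette 0.61 [ 0.5659 -0.3411  0.1499]
pipette_grip 0.65 [ 0.565 -0.34   0.148]
pipette_tip 0.67 [ 0.5697 -0.3415  0.1478]
pipette_rest 0.69 [ 0.5612 -0.3341  0.0672]
carton 0.62 [0.4323 0.3545 0.0956]
flask 0.67 [0.689  0.2708 0.0856]
cylinder 0.79 [ 0.6861 -0.2743  0.1418]
beaker 0.96 [0.5751 0.2037 0.0374]
petri 0.77 [0.4453 0.2058 0.0131]
side campos [-0.2051  1.0206  0.6631] fwd [ 0.5268 -0.7452 -0.4089] 504.6141015713171
case 0.92 [ 0.541  -0.0211  0.0834]
safety_slide 0.56 [0.4924 0.0013 0.0509]
slide_fin 0.49 [0.4903 0.0005 0.0536]
case_latch 0.74 [ 0.5458 -0.031   0.1043]
latch_pin 0.54 [0.545  0.0042 0.0635]
latch_lip 0.71 [0.5413 0.0042 0.0627]
case_lid 0.92 [ 0.5464 -0.0304  0.109 ]
pipette 0.75 [ 0.5173 -0.3524  0.1153]
pipette_grip 0.94 [ 0.5178 -0.3522  0.1162]
pipette_rest 0.55 [ 0.5028 -0.3477  0.031 ]
carton 0.81 [0.4566 0.3855 0.0854]
flask 0.92 [0.6879 0.2841 0.0789]
cylinder 0.95 [ 0.6861 -0.2716  0.153 ]
petri 0.89 [0.448  0.2045 0.0107]
```

View pics/scene0.png

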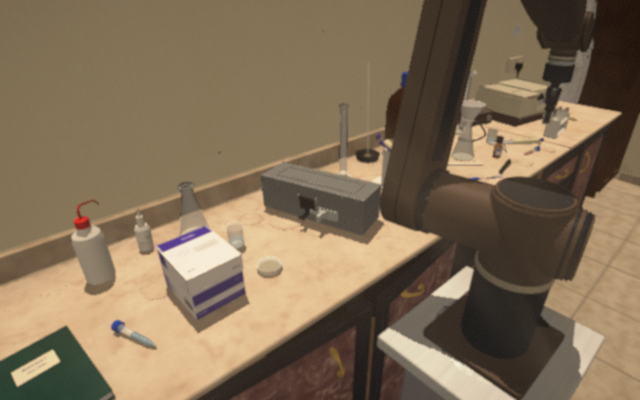

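View pics/side0.png

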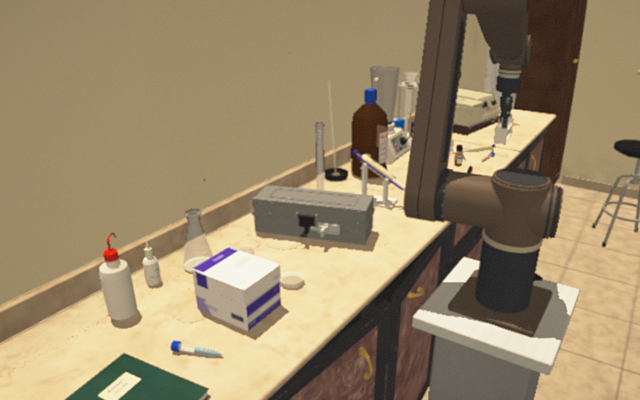

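Scene shows the grey case around (320,200) with the latch at (307,205). Side shows it at (313,215), with the pipette on its rest at (380,170) behind it. I need the corners, so I'll magnify both.

```bash
python3 - <<'E'
import cv2,numpy as np
a=cv2.imread("pics/scene0.png")[155:240,250:394];b=cv2.imread("pics/side0.png")[140:250,245:415]
A=cv2.resize(a,None,fx=5,fy=5,interpolation=cv2.INTER_CUBIC)[:,:800];B=cv2.resize(b,None,fx=4.7,fy=4.7,interpolation=cv2.INTER_CUBIC)
cv2.imwrite("pics/c1.png",A);cv2.imwrite("pics/c2.png",B)
E
```

```text
(no output)
```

View pics/c1.png

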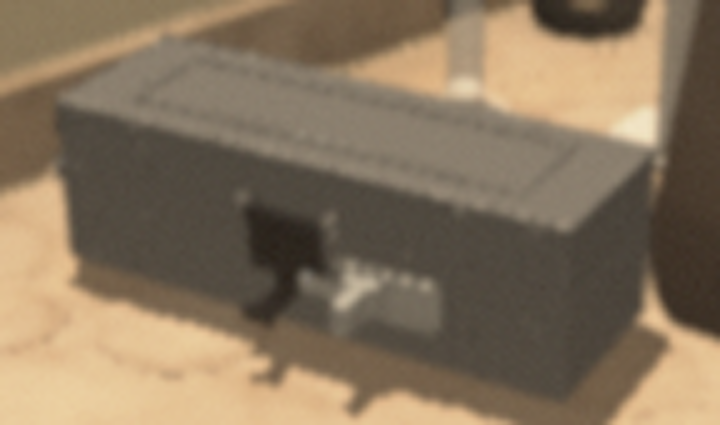

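View pics/c2.png

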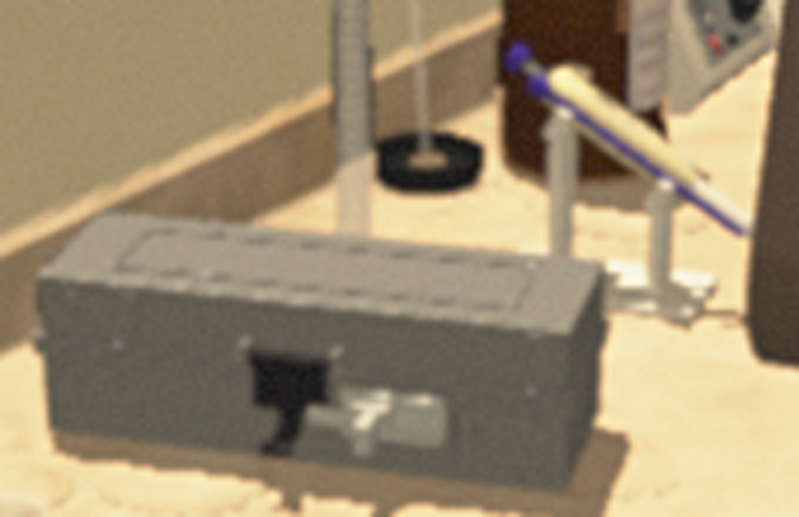

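The front is dark, with top corners at scene crop (62,102) and (570,232). The latch sits at mid-front and the slide is on its right (-y). Next I fit the case pose.

```bash
cat > fit.py <<'E'
from h import *
from scipy.optimize import least_squares
p1=ctrl.read_camera("scene");p2=ctrl.read_camera("side")
pts=np.array([[-56,165,112],[-56,-165,112],[56,165,112],[56,-165,112],[-56,-165,0],[-56,165,0]])/1000
s=np.array([[62,102],[570,232],[165,38],[648,155],[562,400],[75,258]])/5+[250,155]
d=np.array([[38,282],[568,332],[108,215],[607,265],[568,487],[52,430]])/4.7+[245,140]
def T(v,P): return R.from_euler('z',v[2]).apply(P)+[v[0],v[1],0]
f=lambda v:np.r_[(proj(p1,T(v,pts))-s).ravel(),(proj(p2,T(v,pts))-d).ravel()]
for v0 in([.55,-.04,-.3],):
    r=least_squares(f,v0,loss='soft_l1');print(r.x,r.cost);print(f(r.x).reshape(-1,2))
v=r.x
for n,q in dict(fin=[-.096,-.052,.048],pin=[-.066,0,.078],lip=[-.096,0,.034],hinge=[.056,0,.066],seat=[.01,0,.03]).items(): 
    print(n,T(v,np.array(q)),proj(p1,T(v,np.array(q))),proj(p2,T(v,np.array(q))))
E
python3 fit.py
```

```text
[ 0.5652 -0.06   -1.2678] 17.176435651934124
[[-1.6313 -1.5031]
 [ 0.0457 -0.2047]
 [ 0.6364 -1.7146]
 [ 2.4244 -1.9557]
 [-0.1442  3.5454]
 [-1.0184  0.8804]
 [-0.2821 -2.3246]
 [ 0.7884 -0.2637]
 [-0.105  -1.8153]
 [ 0.8393 -1.4865]
 [-0.2764  3.8627]
 [-0.7097  1.3583]]
fin [0.4869 0.0161 0.048 ] [[317.4513 218.551 ]] [[321.9078 233.2197]]
pin [0.5455 0.003  0.078 ] [[306.8121 199.1327]] [[306.9253 216.4923]]
lip [0.5365 0.0316 0.034 ] [[301.247  217.9551]] [[303.8385 235.4596]]
hinge [ 0.5819 -0.1134  0.066 ] [[329.4373 185.7969]] [[319.9686 203.5593]]
seat [ 0.5682 -0.0695  0.03  ] [[321.5389 202.8988]] [[315.5065 220.8464]]
```

```bash
cat >> fit.py <<'E'
# refit: free top height, latch points
P2=np.r_[pts[:4],[[-.096,0,.034],[-.096,-.052,.048]]]
s2=np.r_[s[:4],[[302.4,218],[318.0,218]]];d2=np.r_[d[:4],[[303.5,235.1],[322.3,233.5]]]
def g(v):
    Q=P2.copy();Q[:4,2]+=v[3];Q=T(v,Q);return np.r_[(proj(p1,Q)-s2).ravel(),(proj(p2,Q)-d2).ravel()]
r=least_squares(g,[*v,0],loss='soft_l1');print(r.x);print(g(r.x).reshape(-1,2))
E
cat >> h.py <<'E'
def rel(st,pos,Rm):
    "TCP target relative to state: rotvec deg, shift mm in the tool frame"
    R0=R.from_quat(st["tcp_rot"]);rv=(R0.inv()*R.from_matrix(Rm)).as_rotvec(degrees=True)
    sh=R0.inv().apply(np.array(pos)-st["eef_pos"])*1000
    print("ROW",np.round(np.r_[rv,sh],1))
def toolR(yaw,lean,ax=None):
    "tool for the case: y = case y, leaning so that z has a +x case part"
    cx=np.array([np.cos(yaw),np.sin(yaw),0]);cy=np.array([-np.sin(yaw),np.cos(yaw),0]);Z=np.array([0,0,1.])
    s,c=np.sin(np.radians(lean)),np.cos(np.radians(lean))
    return np.array([-c*cx-s*Z,cy,s*cx-c*Z]).T
E
python3 fit.py|tail -13; python3 - <<'E'
from h import *
s=ctrl.get_state();rel(s,[.42,-.35,.42],toolR(np.radians(-120),0))
E
```

```text
[ 0.5676 -0.062  -1.258  -0.006 ]
[[-1.5421  0.1788]
 [ 0.2588  1.0948]
 [ 0.3564 -0.1713]
 [ 2.1346 -0.7412]
 [-0.8507 -0.5465]
 [-0.173  -0.0543]
 [-0.3684 -0.5474]
 [ 0.6418  1.1217]
 [-0.5559 -0.1514]
 [ 0.2904 -0.1647]
 [ 0.3809 -0.0889]
 [-0.328  -0.813 ]]
ROW [  -0.    -0.   -41.7  288.6 -210.7 -166.7]
```

Emit:
send_rows(rows="0 0 0 0 0 -100 -0.2;0 0 -42 289 -211 -167 -0.2;0 0 -42 289 -211 -167 -0.2;0 0 -42 289 -211 -167 -0.2;0 0 -42 289 -211 -167 -0.2;0 0 -42 289 -211 -167 -0.2;0 0 -42 289 -211 -167 -0.2;0 0 -42 289 -211 -167 -0.2")

```text
time: 2.9
eef_pos: [0.4224, -0.3469, 0.4231]
tcp_rot: [0.863, 0.505, 0.001, 0.002]
contact_force: [-0.5, -1.3, -0.5]
opening: 0.399
finger_force: 0.0
```

```bash
python3 - <<'E'
from h import *
s=ctrl.get_state();print(s["time"],s["eef_pos"],s["opening"],s["qpos"],s["contact_force"])
v=[.567,-.061,-1.262]
fin=R.from_euler('z',v[2]).apply([-.096,-.052,.048])+[v[0],v[1],0]
Rm=toolR(v[2],32);print(fin)
rel(s,fin-Rm[:,2]*.13,Rm)
p=ctrl.read_camera("wrist");save(p,"w1.png");print(w(p,[0,0,0]))
look(p,["pipette","pipette_grip","pipette_tip","pipette_rest","case"],1)
E
```

```text
2.9 [ 0.4224 -0.3469  0.4231] 0.3993658279546643 [-0.8736 -0.0813  1.6709  0.0007  1.5471 -0.3615] [-0.4814 -1.3132 -0.5011]
[0.4883 0.0147 0.048 ]
ROW [ -12.9  -30.   -45.8  394.7 -171.4  263.7]
[ 0.4595 -0.2783  0.5436]
pipette 0.77 [ 0.5287 -0.3521  0.1306]
pipette_grip 0.7 [ 0.5324 -0.3572  0.1358]
pipette_tip 0.86 [ 0.5336 -0.3539  0.1354]
pipette_rest 0.65 [ 0.5377 -0.3401  0.0061]
case 0.65 [ 0.4473 -0.1538  0.0902]
```

View pics/w1.png

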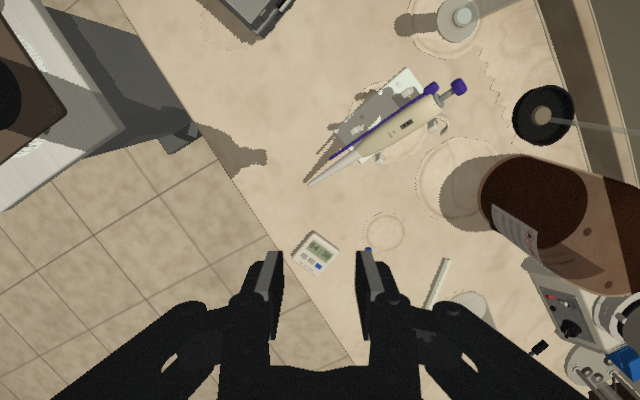

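Wrist view: the pipette lies on its rest, with the tip at (307,184) and the plunger button at (462,84). I'll save this pose for the pipette fit while moving to the pre-approach for the fin.

```bash
cat > pip.py <<'E'
from h import *
import pickle
from scipy.optimize import least_squares
pw=ctrl.read_camera("wrist");ps=ctrl.read_camera("side")
q=np.array([[-10,-135,13],[-10,135,13]])/1000
m=np.array([[308,184],[462,85]]);ms=np.array([355,151.7])
def T(v,P):
    y=v[3];t=np.radians(30)
    Y=np.array([np.cos(y)*np.cos(t),np.sin(y)*np.cos(t),np.sin(t)]);X=np.array([np.sin(y),-np.cos(y),0]);Z=np.cross(X,Y)
    return P@np.array([X,Y,Z])+v[:3]
f=lambda v:np.r_[(proj(pw,T(v,q))-m).ravel(),(proj(ps,T(v,q[1:]))-ms).ravel()]
r=least_squares(f,[.5,-.35,.11,.2],loss='soft_l1');print(r.x,f(r.x))
print("tip,grip,plunger,hook",T(r.x,np.array([[-.01,-.135,.013],[-.01,.034,.013],[-.01,.135,.013],[.03,.09,.013]])))
print(proj(pw,T(r.x,np.array([[-.01,-.02,.026],[.03,.09,.013],[-.01,.034,.026]]))))
pickle.dump({k:pw[k] for k in pw},open("pw.pkl","wb"))
E
python3 pip.py
```

```text
[ 0.4964 -0.3791  0.0749  0.1779] [-0.6485  0.5439  0.5206 -0.1987 -0.0611  2.0027]
tip,grip,plunger,hook [[ 0.3731 -0.3911  0.0186]
 [ 0.5172 -0.3652  0.1031]
 [ 0.6033 -0.3498  0.1536]
 [ 0.572  -0.396   0.1311]]
[[357.2484 154.8849]
 [446.5225 132.9754]
 [388.5265 134.9617]]
```

Emit:
send_rows(rows="0 0 -23 190 -86 60 -0.2;0 0 -46 380 -171 60 -0.2;0 0 -46 395 -171 60 -0.2;0 0 -46 395 -171 60 -0.2;0 0 -46 395 -171 60 -0.2;0 0 -46 395 -171 60 -0.2;0 0 -46 395 -171 60 -0.2;-13 -30 -46 395 -171 120 -0.2")

```text
time: 4.3
eef_pos: [0.4706, 0.0794, 0.3047]
tcp_rot: [0.594, 0.799, -0.053, 0.082]
contact_force: [0.9, -0.9, -1.3]
opening: 0.401
finger_force: 0.0
```

```bash
python3 - <<'E'
from h import *
s=ctrl.get_state();print(s["time"],s["eef_pos"],s["opening"],s["qpos"])
v=[.567,-.061,-1.262]
fin=R.from_euler('z',v[2]).apply([-.096,-.052,.048])+[v[0],v[1],0]
Rm=toolR(v[2],32)
rel(s,fin-Rm[:,2]*.13,Rm)
E
```

```text
4.3 [0.4706 0.0794 0.3047] 0.40089390410492476 [ 0.0429 -0.2141  2.0058 -0.1924  1.2941 -0.2022]
ROW [  0.3 -20.9  -1.1  30.   -4.6 143.3]
```

Emit:
send_rows(rows="0 -21 -1 30 -5 143 -0.2;0 -21 -1 30 -5 143 -0.2;0 -21 -1 30 -5 143 -0.2;0 -21 -1 30 -5 143 -0.2")

```text
time: 4.8
eef_pos: [0.4618, 0.079, 0.1538]
tcp_rot: [0.567, 0.777, -0.164, 0.218]
contact_force: [0.6, 0.8, 0.4]
opening: 0.401
finger_force: 0.0
```

```bash
python3 - <<'E'
from h import *
s=ctrl.get_state();print(s["time"],s["eef_pos"],s["opening"])
p=ctrl.read_camera("wrist");save(p,"w2.png")
look(p,["slide_fin","safety_slide","latch_lip","latch_pin","case_latch","case_lid"],1)
v=[.567,-.061,-1.262]
for q in([-.096,-.052,.048],[-.096,0,.034],[-.066,0,.078],[-.056,-.165,.112],[-.056,.165,.112]):
    P=R.from_euler('z',v[2]).apply(q)+[v[0],v[1],0];print(P,proj(p,P))
E
```

```text
4.8 [0.4618 0.079  0.1538] 0.4009836115124178
slide_fin 0.75 [ 0.5636 -0.0014  0.0952]
safety_slide 0.94 [0.5001 0.     0.0505]
latch_lip 0.77 [0.5497 0.0051 0.0599]
latch_pin 0.56 [0.5451 0.0064 0.0593]
case_latch 0.65 [0.5472 0.0068 0.0619]
case_lid 0.92 [0.5569 0.0013 0.0941]
[0.4883 0.0147 0.048 ] [[328.3323 205.854 ]]
[0.5378 0.0305 0.034 ] [[392.1926 192.9067]]
[0.5469 0.0019 0.078 ] [[393.3538 259.2463]]
[ 0.3928 -0.0578  0.112 ] [[180.192  302.9682]]
[0.7072 0.0425 0.112 ] [[602.8564 301.5771]]
```

View pics/w2.png

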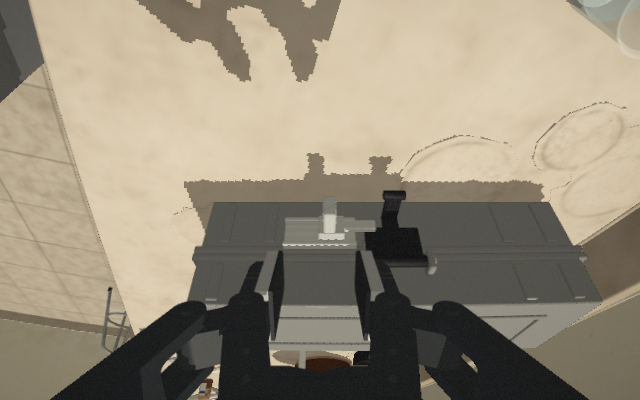

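Fin end is at (329,203), against a predicted (328,206). The lip bar is at (394,194), against (392,193), so the fit holds to within about 2 mm. Advancing on the fin.

```bash
cat >> h.py <<'E'
v=[.5675,-.061,-1.262]
def C(q): return R.from_euler('z',v[2]).apply(q)+[v[0],v[1],0]
E
python3 - <<'E'
from h import *
s=ctrl.get_state();Rm=toolR(v[2],32);fin=C([-.096,-.051,.048])
print(R.from_euler('z',-v[2]).apply(s["eef_pos"]-C([0,0,0])))
rel(s,fin-Rm[:,2]*.003,Rm)
E
```

```text
[-0.1653 -0.0568  0.1564]
ROW [ -0.1  -0.3  -0.   -1.9   6.1 125.7]
```

Emit:
send_rows(rows="0 0 0 -2 6 50 -0.2;0 0 0 -2 6 90 -0.2;0 0 0 -2 6 126 -0.2;0 0 0 -2 6 126 -0.2;0 0 0 -2 6 126 -1;0 0 0 -2 6 126 -1;0 0 0 -2 6 126 -1;0 0 0 -2 6 126 -1", grip_force=25)

```text
time: 6.15
eef_pos: [0.4887, 0.017, 0.0496]
tcp_rot: [0.567, 0.777, -0.163, 0.22]
contact_force: [-2.3, 2.7, 5.6]
opening: 0.106
finger_force: 30.5
```

Emit:
send_rows(rows="0 0 0 0 -7 0 -1;0 0 0 0 -14 0 -1;0 0 0 0 -20 0 -1;0 0 0 0 -21 0 -1;0 0 0 0 -21 0 -1")

```text
time: 6.78
eef_pos: [0.4722, 0.0112, 0.0499]
tcp_rot: [0.566, 0.778, -0.158, 0.223]
contact_force: [12.5, 1.0, -4.2]
opening: 0.11
finger_force: 29.0
```

```bash
python3 - <<'E'
from h import *
s=ctrl.get_state();print(s["contact_force"],s["eef_pos"],R.from_euler('z',-v[2]).apply(s["eef_pos"]-C([0,0,0])))
E
```

```text
[12.4953  0.9781 -4.1898] [0.4722 0.0112 0.0499] [-0.0978 -0.0688  0.0499]
```

Emit:
send_rows(rows="0 0 0 0 2 0 0;0 0 0 0 2 0 0;0 0 0 0 2 0 0;0 0 0 0 2 -60 0;0 0 0 0 70 -60 0;0 0 0 0 73 -60 0")

```text
time: 7.52
eef_pos: [0.5306, 0.0633, 0.1007]
tcp_rot: [0.567, 0.777, -0.162, 0.221]
contact_force: [0.9, -0.3, -0.5]
opening: 0.503
finger_force: 0.0
```

```bash
python3 - <<'E'
from h import *
s=ctrl.get_state();print(s["contact_force"],s["opening"],R.from_euler('z',-v[2]).apply(s["eef_pos"]-C([0,0,0])))
Rm=toolR(v[2],32);rel(s,C([-.096,.0012,.034])-Rm[:,2]*.003,Rm)
p=ctrl.read_camera("wrist");save(p,"w3.png")
print(proj(p,[C([-.096,.001,.034]),C([-.096,-.069,.048])]))
look(p,["latch_lip","slide_fin"],1)
E
```

```text
[ 0.8664 -0.2508 -0.458 ] 0.5026520490589662 [-0.1297  0.0026  0.1007]
ROW [-0.  -0.2  0.1  6.5 -1.4 71.4]
[[317.4938 216.7904]
 [201.2856 234.9637]]
latch_lip 0.9 [0.5466 0.0064 0.0622]
slide_fin 0.79 [ 0.4851 -0.0023  0.0538]
```

View pics/w3.png

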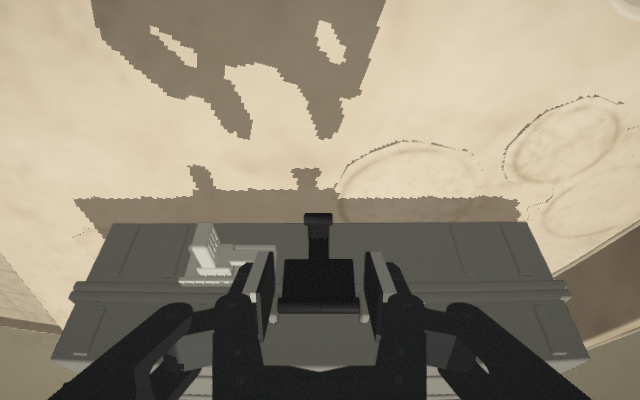

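Lip bar is at (318,218) as predicted, and the fin is well aside at (203,245). Advancing and gripping the lip.

Emit:
send_rows(rows="0 0 0 6 -1 30 0;0 0 0 6 -1 71 0;0 0 0 6 -1 71 0;0 0 0 6 -1 71 -1;0 0 0 6 -1 71 -1;0 0 0 6 -1 71 -1;0 0 0 6 -1 71 -1", grip_force=25)

```text
time: 8.55
eef_pos: [0.539, 0.0332, 0.0371]
tcp_rot: [0.567, 0.778, -0.159, 0.221]
contact_force: [6.2, 2.9, -4.3]
opening: 0.193
finger_force: 24.4
```

```bash
cat > arc.py <<'E'
from h import *
s=ctrl.get_state();print(s["contact_force"],s["opening"],R.from_euler('z',-v[2]).apply(s["eef_pos"]-C([0,0,0])))
def lip(a,th,o=np.array([-.096,.034])):
    pin=np.array([-.066,.078]);h=np.array([.056,.066]);rot=lambda t,p:np.array([[np.cos(t),np.sin(t)],[-np.sin(t),np.cos(t)]])@p
    L=pin+rot(a,o-pin); return h+rot(th,L-h)
Rc=R.from_quat(s["tcp_rot"]).inv()*R.from_euler('z',v[2])
def row(a,th):
    d=lip(a,th)-lip(0,0);return np.round(Rc.apply([d[0],0,d[1]])*1000,1)
for a in np.arange(0,1.61,.2):print(a,row(a,0),lip(a,0))
for th in np.arange(.1,1.61,.1):print(round(th,2),row(1.6,th),lip(1.6,th))
E
python3 arc.py
```

```text
[ 6.2254  2.9184 -4.3001] 0.19294025127662692 [-0.0985  0.0014  0.0371]
0.0 [0. 0. 0.] [-0.096  0.034]
0.2 [  3.3   0.  -10.1] [-0.1041  0.0408]
0.4 [  4.6   0.1 -20.6] [-0.1108  0.0492]
0.6000000000000001 [  3.8   0.1 -31.2] [-0.1156  0.0586]
0.8 [  0.8   0.2 -41.5] [-0.1185  0.0689]
1.0 [ -4.1   0.2 -50.9] [-0.1192  0.0795]
1.2000000000000002 [-10.8   0.2 -59.2] [-0.1179  0.09  ]
1.4000000000000001 [-18.9   0.3 -65.9] [-0.1145  0.1001]
1.6 [-28.3   0.3 -71. ] [-0.1091  0.1093]
0.1 [-41.2   0.3 -82.1] [-0.104   0.1255]
0.2 [-55.2   0.3 -91.9] [-0.0972  0.1412]
0.3 [ -70.1    0.4 -100.3] [-0.0889  0.1561]
0.4 [ -85.7    0.4 -107.1] [-0.0792  0.1702]
0.5 [-101.9    0.4 -112.4] [-0.0681  0.1831]
0.6 [-118.6    0.4 -116. ] [-0.0558  0.1949]
0.7 [-135.6    0.3 -117.9] [-0.0424  0.2055]
0.8 [-152.6    0.3 -118.1] [-0.028   0.2146]
0.9 [-169.6    0.3 -116.6] [-0.0127  0.2222]
1.0 [-186.4    0.2 -113.4] [0.0032 0.2283]
1.1 [-202.7    0.2 -108.6] [0.0197 0.2328]
1.2 [-218.5    0.2 -102.1] [0.0365 0.2356]
1.3 [-233.6    0.1  -94.1] [0.0535 0.2367]
1.4 [-247.8    0.   -84.7] [0.0706 0.2361]
1.5 [-261.    -0.   -73.8] [0.0875 0.2338]
1.6 [-273.    -0.1  -61.7] [0.1041 0.2298]
```

Emit:
send_rows(rows="0 0 0 3 0 -10 -1;0 0 0 4.5 0 -21 -1;0 0 0 4 0 -31 -1;0 0 0 1 0 -41 -1;0 0 0 -4 0 -51 -1;0 0 0 -11 0 -59 -1;0 0 0 -19 0 -66 -1;0 0 0 -19 0 -66 -1")

```text
time: 9.55
eef_pos: [0.5332, 0.0508, 0.1041]
tcp_rot: [0.567, 0.777, -0.16, 0.221]
contact_force: [4.8, 3.4, -0.5]
opening: 0.199
finger_force: 24.8
```

```bash
python3 - <<'E'
from h import *
s=ctrl.get_state();print(s["contact_force"],s["opening"],R.from_euler('z',-v[2]).apply(s["eef_pos"]-C([0,0,0])),s["qpos"])
p=ctrl.read_camera("side");save(p,"s4.png")
look(p,["latch_lip","case_lid"],1)
E
```

```text
[ 4.7574  3.4384 -0.5165] 0.19888907442246684 [-0.1169  0.0013  0.1041] [ 0.1254  0.187   2.0685 -0.7128  0.9083  0.2717]
latch_lip 0.16 [ 0.5141 -0.3564  0.1101]
case_lid 0.9 [ 0.4937 -0.0457  0.1179]
```

Emit:
send_rows(rows="0 0 0 -22 0 -16 -1;0 0 0 -36 0 -26 -1;0 0 0 -51 0 -34 -1;0 0 0 -67 0 -41 -1;0 0 0 -83 0 -46 -1;0 0 0 -100 0 -50 -1;0 0 0 -117 0 -52 -1;0 0 0 -134 0 -52 -1")

```text
time: 10.7
eef_pos: [0.5602, -0.0322, 0.2183]
tcp_rot: [0.566, 0.777, -0.16, 0.222]
contact_force: [8.1, 1.9, -3.8]
opening: 0.199
finger_force: 24.5
```

```bash
python3 - <<'E'
from h import *
s=ctrl.get_state();print(s["contact_force"],s["opening"],R.from_euler('z',-v[2]).apply(s["eef_pos"]-C([0,0,0])),s["qpos"])
p=ctrl.read_camera("side");save(p,"s5.png")
cv2.imwrite("pics/s5c.png",cv2.resize(cv2.cvtColor(p["color"],cv2.COLOR_RGB2BGR)[100:270,220:440],None,fx=3,fy=3))
E
```

```text
[ 8.1229  1.8611 -3.7561] 0.19883687695811977 [-0.0297  0.0018  0.2183] [-0.0374  0.0338  1.9946 -0.626   1.0008 -0.033 ]
```

View pics/s5c.png

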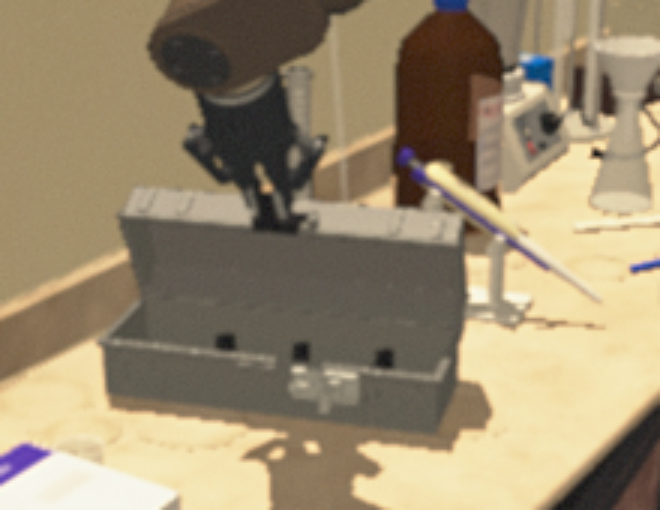

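Lid is about halfway up in the grip and the cradle ribs are visible inside. The pipette tip is at crop (600,302). Continuing the arc.

Emit:
send_rows(rows="0 0 0 -17 0 1 -1;0 0 0 -33 0 5 -1;0 0 0 -50 0 9 -1;0 0 0 -66 0 16 -1;0 0 0 -81 0 24 -1;0 0 0 -95 0 33 -1;0 0 0 -108 0 44 -1;0 0 0 -120 0 56 -1")

```text
time: 11.75
eef_pos: [0.6015, -0.1577, 0.2364]
tcp_rot: [0.566, 0.777, -0.16, 0.224]
contact_force: [5.1, 6.6, 6.9]
opening: 0.2
finger_force: 26.0
```

Emit:
send_rows(rows="0 0 0 0 0 0 -1;0 0 0 0 0 0 0;0 0 0 0 0 0 0;0 0 0 0 0 0 0;0 0 0 5 0 -60 0;0 0 0 5 0 -120 0;0 0 0 5 0 -150 0")

```text
time: 12.62
eef_pos: [0.5733, -0.078, 0.3603]
tcp_rot: [0.567, 0.777, -0.163, 0.221]
contact_force: [0.7, 0.3, 0.4]
opening: 0.496
finger_force: 0.0
```

```bash
cat > pip.py <<'E'
from h import *
import pickle
from scipy.optimize import least_squares
s=ctrl.get_state();print(s["time"],s["eef_pos"],s["opening"],s["contact_force"])
pw=pickle.load(open("pw.pkl","rb"));ps=ctrl.read_camera("side");save(ps,"s6.png")
look(ps,["case_lid","pipette","pipette_grip","pipette_tip","cylinder"],1)
q=np.array([[-10,-135,13],[-10,135,13]])/1000
m=np.array([[308,184],[462,85]]);ms=np.array([[420,200.5],[355,152]])
def T(v,P):
    y=v[3];t=v[4] if len(v)>4 else np.radians(30)
    Y=np.array([np.cos(y)*np.cos(t),np.sin(y)*np.cos(t),np.sin(t)]);X=np.array([np.sin(y),-np.cos(y),0]);Z=np.cross(X,Y)
    return P@np.array([X,Y,Z])+v[:3]
if __name__=="__main__":
  f=lambda v:np.r_[(proj(pw,T(v,q))-m).ravel(),(proj(ps,T(v,q))-ms).ravel()]
  for v0 in([.5,-.35,.11,.2],[.5,-.35,.11,.2,.5]):
    r=least_squares(f,v0,loss='soft_l1');print(r.x,f(r.x))
    print(T(r.x,np.array([[-.01,-.135,.013],[-.01,.034,.013],[-.01,.135,.013],[.03,.09,.013]])))
  a=cv2.imread("pics/w1.png")[55:215,280:500];cv2.imwrite("pics/w1c.png",cv2.resize(a,None,fx=3.6,fy=3.6,interpolation=cv2.INTER_CUBIC))
E
python3 pip.py
```

```text
12.625 [ 0.5733 -0.078   0.3603] 0.4961536032355711 [0.6648 0.252  0.3704]
case_lid 0.58 [ 0.6024 -0.1619  0.1126]
pipette 0.69 [ 0.5084 -0.3535  0.1107]
pipette_grip 0.78 [ 0.5059 -0.3552  0.112 ]
pipette_tip 0.74 [ 0.5086 -0.3553  0.1138]
cylinder 0.51 [ 0.6904 -0.2699  0.2209]
[ 0.4964 -0.3789  0.0771  0.1775] [-0.8021  0.7245  1.2705 -0.4721  2.1775  1.149  -0.0936  1.0671]
[[ 0.3731 -0.3908  0.0209]
 [ 0.5172 -0.365   0.1054]
 [ 0.6033 -0.3495  0.1559]
 [ 0.572  -0.3958  0.1334]]
[ 0.496  -0.3781  0.0792  0.1864  0.5529] [-0.0055  0.0738  0.3678 -0.3455  1.7408  1.4807  0.5023 -0.2319]
[[ 0.3746 -0.3908  0.0194]
 [ 0.5159 -0.3642  0.1081]
 [ 0.6003 -0.3482  0.1612]
 [ 0.5701 -0.3946  0.1375]]
```

View pics/s6.png

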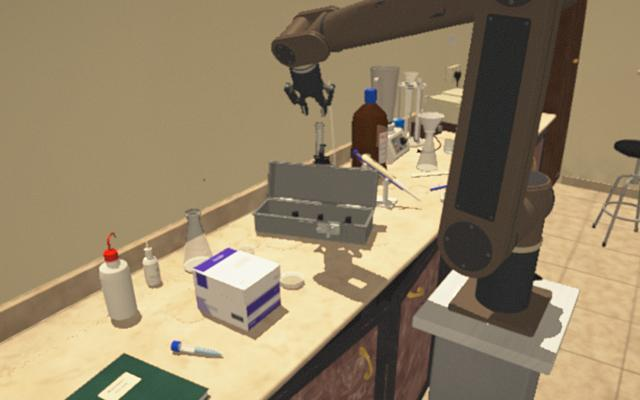

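The lid stands open with the gripper clear, and the pipette is still on its rest at (385,175). Next I compute the hover pose over it.

```bash
cat >> h.py <<'E'
def pipR(yaw,t):
    Y=np.array([np.cos(yaw)*np.cos(t),np.sin(yaw)*np.cos(t),np.sin(t)]);X=np.array([np.sin(yaw),-np.cos(yaw),0]);Z=np.cross(X,Y)
    return np.array([Y,X,-Z]).T
E
python3 - <<'E'
from h import *
s=ctrl.get_state();rel(s,[.46,-.25,.42],pipR(.6,.0))
Rm=pipR(.18,np.pi/6);print(np.array([.516,-.3645,.106])-.15*Rm[:,2])
E
```

```text
ROW [  19.7   27.5   71.4 -143.2 -159.4   12.1]
[ 0.4422 -0.3779  0.2359]
```

Emit:
send_rows(rows="0 0 0 0 0 -50 1;20 27 71 -143 -159 12 1;20 27 71 -143 -159 12 1;20 27 71 -143 -159 12 1;20 27 71 -143 -159 12 1;20 27 71 -143 -159 12 1;20 27 71 -143 -159 12 1;20 27 71 -143 -159 12 1")

```text
time: 13.92
eef_pos: [0.4604, -0.2502, 0.4198]
tcp_rot: [0.947, 0.32, -0.011, 0.01]
contact_force: [0.7, -0.1, -0.7]
opening: 1.003
finger_force: 0.0
```

```bash
python3 - <<'E'
from h import *
s=ctrl.get_state();print(s["eef_pos"],s["qpos"])
Rm=pipR(.18,np.pi/6);rel(s,np.array([.516,-.3645,.106])-.15*Rm[:,2],Rm)
E
```

```text
[ 0.4604 -0.2502  0.4198] [-0.6786 -0.1303  1.7219 -0.0292  1.5453  0.2416]
ROW [ -6.1  30.8  26.7 -86.9  88.4 187.4]
```

Emit:
send_rows(rows="0 0 0 -87 88 40 1;-6 31 27 -87 88 100 1;-6 31 27 -87 88 187 1;-6 31 27 -87 88 187 1;-6 31 27 -87 88 187 1;-6 31 27 -87 88 187 1;-6 31 27 -87 88 187 1")

```text
time: 14.8
eef_pos: [0.4439, -0.3784, 0.2399]
tcp_rot: [0.961, 0.089, 0.259, -0.022]
contact_force: [-0.8, -0.2, 0.1]
opening: 1.003
finger_force: 0.0
```

```bash
cat > seg.py <<'E'
from h import *
from pip import T
s=ctrl.get_state();print(s["time"],s["eef_pos"],s["qpos"])
p=ctrl.read_camera("wrist");save(p,"w7.png")
look(p,["pipette_grip","pipette_rest"],1)
vp=np.array([.4962,-.3785,.078,.18,np.pi/6])
im=p["color"].copy()
L=[[-10,-135,13],[-10,135,13],[-10,34,26],[30,90,13],[-26,-20,20],[6,-20,20],[-26,101,20],[6,101,20]]
P=proj(p,T(vp,np.array(L)/1000));print(P)
for i,(x,y) in enumerate(P): cv2.drawMarker(im,(int(x),int(y)),(255,0,0),cv2.MARKER_CROSS,7,1)
im=cv2.resize(im,(800,500));cv2.imwrite("pics/w7m.png",cv2.cvtColor(im,cv2.COLOR_RGB2BGR))
E
python3 seg.py
```

```text
14.8 [ 0.4439 -0.3784  0.2399] 1.003350756775506 [-0.7748 -0.224   0.1432]
case_lid 0.66 [ 0.6019 -0.1629  0.1108]
pipette 0.61 [ 0.5148 -0.3512  0.1176]
pipette_grip 0.97 [ 0.5161 -0.3552  0.1203]
pipette_tip 0.96 [ 0.5189 -0.3538  0.1209]
cylinder 0.53 [ 0.6924 -0.2663  0.2239]
15.1 [ 0.4445 -0.3777  0.2404] [-1.0719 -0.0202  1.9999  0.5806  1.0594  0.0498]
pipette_grip 0.91 [ 0.5286 -0.358   0.1296]
pipette_rest 0.88 [ 0.5277 -0.3695  0.0046]
[[318.2374 354.2842]
 [319.5849  70.9205]
 [319.0219 200.312 ]
 [368.5389 129.9174]
 [300.7316 256.3347]
 [336.7197 256.4512]
 [298.9349 116.0678]
 [339.8555 116.2564]]
```

View pics/w7m.png

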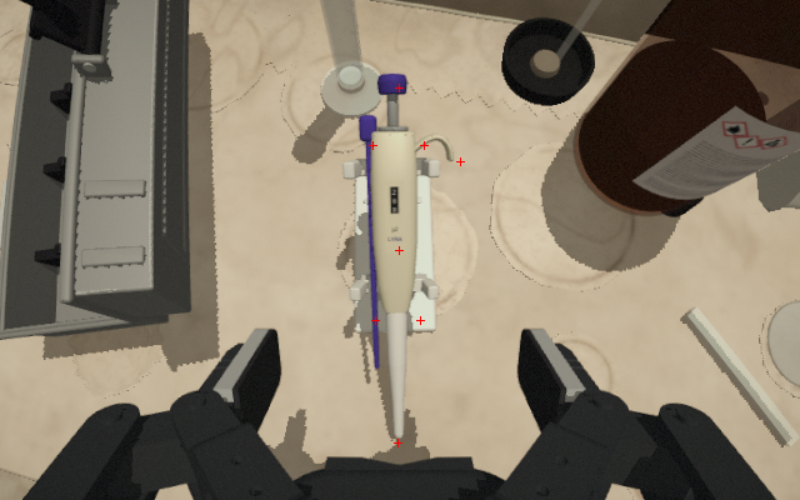

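Hover view: the pipette lies between the open fingers, tip at (399,437), button end at (392,76), body end at (397,313). It sits slightly up and left of the prediction, so I refit.

```bash
cat > fit2.py <<'E'
from h import *
import pickle
from pip import T
from scipy.optimize import least_squares
pn=ctrl.read_camera("wrist");ps=ctrl.read_camera("side");pw=pickle.load(open("pw.pkl","rb"))
q=np.array([[-10,-135,13],[-10,135,13],[-10,-20,14]])/1000
f=lambda v:np.r_[2*(proj(pn,T(v,q))-[[319.2,349.6],[313.6,61.2],[317.6,250]]).ravel(),(proj(pw,T(v,q[:2]))-[[307.5,184.5],[464.5,82.5]]).ravel(),(proj(ps,T(v,q[:2]))-[[420,200.5],[354.5,151.3]]).ravel()]
for v0 in([.5,-.35,.11,.2],[.5,-.35,.11,.2,.5]):
    r=least_squares(f,v0,loss='soft_l1');print(r.x);print(f(r.x).reshape(-1,2))
s=ctrl.get_state();vp=r.x;Rm=pipR(vp[3],vp[4]);g=T(vp,np.array([[-.01,.034,.013]]))[0];print(g)
rel(s,g-.003*Rm[:,2],Rm)
E
python3 fit2.py
```

```text
15.25 [ 0.4442 -0.3776  0.2398] 0.997671010009778 [ 0.4301 -0.2001  0.0523]
case_lid 0.81 [ 0.5988 -0.1588  0.1108]
pipette 0.97 [ 0.5164 -0.3502  0.1192]
pipette_grip 0.8 [ 0.5157 -0.3533  0.1185]
pipette_tip 0.34 [ 0.5949 -0.1519  0.2038]
cylinder 0.58 [ 0.69   -0.2683  0.2256]
[ 0.4991 -0.3758  0.0834  0.2008]
[[ 0.088   4.2517]
 [ 0.4077  0.8032]
 [-0.6387 -2.7881]
 [ 1.1502  0.2141]
 [ 0.8384 -3.7466]
 [ 1.4188 -0.8395]
 [-0.964   0.2545]]
[ 0.4979 -0.3761  0.0857  0.2013  0.5672]
[[ 0.2168  0.2239]
 [ 0.3347  0.1618]
 [-0.4717 -0.024 ]
 [ 1.863  -0.7464]
 [-0.0438 -1.041 ]
 [ 0.9587 -0.044 ]
 [ 0.4474 -1.6471]]
[ 0.5171 -0.362   0.115 ]
ROW [  0.7   2.2  -0.9   1.9  -2.4 142.3]
```

Emit:
send_rows(rows="0 1 -1 2 -2 60 0.6;0 1 -1 2 -2 110 0.6;0 1 -1 2 -2 142 0.6;0 1 -1 2 -2 142 0.6;0 1 -1 2 -2 142 -1;0 1 -1 2 -2 142 -1;0 1 -1 2 -2 142 -1;0 1 -1 2 -2 142 -1", grip_force=30)

```text
time: 16.65
eef_pos: [0.5159, -0.364, 0.1199]
tcp_rot: [0.958, 0.096, 0.269, -0.02]
contact_force: [-4.1, -0.2, 6.3]
opening: 0.366
finger_force: 29.9
```

```bash
python3 - <<'E'
from h import *
s=ctrl.get_state();print(s["time"],s["eef_pos"],s["opening"],s["opening"]*85,s["contact_force"],s["finger_force"],s["qpos"])
E
```

```text
16.65 [ 0.5159 -0.364   0.1199] 0.3657228906341841 31.08644570390565 [-4.1471 -0.2435  6.3044] 29.941970366053283 [-0.9494  0.2232  1.9873  0.7055  0.8087 -0.0463]
```

```bash
cat > plan.py <<'E'
from h import *
s=ctrl.get_state();R0=R.from_quat(s["tcp_rot"])
vp=np.array([.4979,-.3761,.0857,.2013,.5672])
Rp=pipR(vp[3],vp[4]);o=R0.inv().apply(vp[:3]-s["eef_pos"]);print("origin in tool",o*1000,"expected x -34 y 10 z 16")
print("pip axes in tool",R0.inv().apply(Rp.T))
rel(s,s["eef_pos"]-.04*R0.as_matrix()[:,2],R0.as_matrix())
rel(s,[.50,-.36,.37],pipR(.2,.02))
E
python3 plan.py
```

```text
origin in tool [-34.9185   7.9066  18.9221] expected x -34 y 10 z 16
pip axes in tool [[ 0.9998  0.0037 -0.0202]
 [-0.0034  0.9999  0.0143]
 [ 0.0202 -0.0142  0.9997]]
ROW [  0.  -0.   0.  -0.   0. -40.]
ROW [   0.8  -30.2    0.   117.5   -3.5 -221.3]
```

Emit:
send_rows(rows="0 0 0 0 0 -20 -1;0 0 0 0 0 -45 -1;0 0 0 30 0 -85 -1;0 -6 0 60 -2 -130 -1;0 -16 0 90 -3 -175 -1;0 -26 0 117 -3 -221 -1;0 -31 0 117 -3 -221 -1;0 -31 0 117 -3 -221 -1")

```text
time: 17.65
eef_pos: [0.501, -0.3593, 0.3674]
tcp_rot: [0.995, 0.099, 0.003, 0.005]
contact_force: [0.1, 0.2, -1.1]
opening: 0.366
finger_force: 30.3
```

```bash
cat > place.py <<'E'
from h import *
import sys
s=ctrl.get_state();R0=R.from_quat(s["tcp_rot"]);print(s["time"],s["eef_pos"],s["opening"],s["contact_force"],s["qpos"])
Rm=pipR(v[2]+np.pi/2,0)
o=np.array([-.035,.010,.0175])
h=float(sys.argv[1]) # height above seat
tgt=C([.010,.0012,.030+h])-Rm@o;print("tgt",tgt)
rel(s,tgt,Rm)
p=ctrl.read_camera("side");look(p,["pipette","pipette_tip","case_lid"],1)
E
python3 place.py .2
```

```text
17.65 [ 0.501  -0.3593  0.3674] 0.3663378295085307 [ 0.1395  0.2192 -1.1344] [-0.7861  0.0887  1.5983 -0.0014  1.4425  0.5855]
tgt [ 0.602  -0.05    0.2475]
ROW [   0.6   -0.3   -6.3  159.6 -284.5  117.7]
pipette 0.55 [ 0.5191 -0.3479  0.3569]
pipette_tip 0.81 [ 0.5186 -0.3452  0.3615]
case_lid 0.53 [ 0.4926 -0.3499  0.0181]
```

Emit:
send_rows(rows="0 0 0 27 -45 0 -1;0 0 -3 55 -100 0 -1;0 0 -6 85 -155 0 -1;0 0 -6 115 -210 0 -1;0 0 -6 145 -260 0 -1;0 0 -6 160 -284 10 -1;0 0 -6 160 -284 50 -1;0 0 -6 160 -284 50 -1")

```text
time: 18.85
eef_pos: [0.5993, -0.0502, 0.31]
tcp_rot: [0.989, 0.15, -0.002, 0.003]
contact_force: [-0.1, -0.2, -1.5]
opening: 0.366
finger_force: 30.3
```

```bash
python3 place.py .06; python3 - <<'E'
from h import *
s=ctrl.get_state();R0=R.from_quat(s["tcp_rot"])
o=np.array([-.035,.010,.0175])
f=lambda q:s["eef_pos"]+R0.apply(o+np.array([q[1],q[0],-q[2]]))
for c in("side","scene","wrist"):
    p=ctrl.read_camera(c);save(p,"v_%s.png"%c)
    hsv=cv2.cvtColor(p["color"],cv2.COLOR_RGB2HSV)
    pr=proj(p,[f([-.01,.135,.013]),f([-.01,-.135,.013]),f([-.01,.1,.013])]);print(c,pr.ravel())
    m=cv2.inRange(hsv,(115,110,40),(135,255,255));n,l,st,ce=cv2.connectedComponentsWithStats(m)
    for i in range(1,n):
        if st[i,4]>12: print("  blue",st[i],ce[i])
E
```

```text
18.85 [ 0.5993 -0.0502  0.31  ] 0.3655986921772642 [-0.0614 -0.1809 -1.5492] [-0.2492  0.088   1.7015 -0.0078  1.3529  1.0212]
tgt [ 0.602  -0.05    0.1075]
ROW [  0.3   0.3  -0.4   3.6  -0.6 202.5]
pipette 0.56 [ 0.5748 -0.0485  0.3025]
pipette_tip 0.6 [ 0.5751 -0.0469  0.307 ]
case_lid 0.73 [ 0.6029 -0.1613  0.1113]
side [265.8343 123.9571 360.9471 130.8556 277.5551 124.772 ]
  blue [266 125   3   5  14] [267.0714 127.1429]
  blue [271 128  11   3  19] [274.9474 129.    ]
  blue [195 248  41  23 245] [214.4449 259.6449]
  blue [197 274  10  14  87] [201.3103 280.0575]
  blue [247 285  32  30 238] [262.2185 299.5714]
  blue [249 301  31  28 102] [264.6176 314.049 ]
scene [275.9858 101.2209 365.609  114.8803 286.3324 102.7691]
  blue [276 103   8   6  19] [278.9474 105.7368]
  blue [191 228  18  10  76] [199.6711 231.7368]
  blue [159 237  33  13 137] [171.9489 243.3723]
  blue [113 321   8   8  37] [115.7027 324.2703]
wrist [320.2544  29.6284 320.0137 519.1646 320.2335 132.0954]
  blue [ 299   23   48   38 1597] [322.469   41.7251]
  blue [ 268   93   29  274 2430] [282.823  192.0543]
  blue [  0 126  19  30 512] [  8.9219 140.5117]
```

```bash
python3 - <<'E'
import cv2,numpy as np
for n,cols,r in(("side",[269,273,280,286,335,340,345,350,355,358,361,364],(118,142)),("scene",[279,284,290,340,345,350,355,360,364,367],(92,128))):
    g=cv2.imread(f"pics/v_{n}.png").astype(int).sum(2)
    for c in cols: print(n,c,g[r[0]:r[1],c])
E
```

```text
side 269 [416 413 412 408 413 419 402 327 277 320 270 214 314 400 419 414 414 405
 412 413 407 415 411 417]
side 273 [412 413 419 408 404 407 409 406 412 375 280 201 194 254 393 422 419 418
 410 411 407 416 412 411]
side 280 [409 409 407 406 385 520 676 670 613 506 387 243 286 406 401 407 424 411
 405 413 416 408 411 412]
side 286 [419 407 413 403 440 558 613 660 619 507 383 243 292 406 423 412 414 421
 413 417 402 410 419 415]
side 335 [411 411 417 411 412 414 402 403 487 658 704 613 482 417 411 415 414 411
 411 408 416 415 412 415]
side 340 [412 411 413 415 403 413 412 405 401 573 727 649 501 453 416 407 417 413
 415 414 416 410 415 414]
side 345 [411 412 414 411 415 417 415 408 401 494 653 643 520 439 408 414 415 404
 415 417 413 415 417 410]
side 350 [411 420 421 398 403 404 412 408 401 400 521 666 557 437 406 408 408 405
 416 410 402 406 415 443]
side 355 [110 102 123 123 123 115 128 110 103 191 512 723 606 427 229  92 109 122
 132 127 107 114  97 130]
side 358 [111 129 133 116 124 130 133 111 116 133 466 716 611 434 238 122 123 123
 127 128 121 111 113 116]
side 361 [135 139 12
[... 1065 characters left out ...]
524 617 575 460 401 392 395 395 396 394 397 391 398 395 400 396 395 397]
scene 355 [395 400 394 398 394 395 395 395 396 391 395 393 395 392 394 395 395 393
 423 510 569 512 426 399 393 392 399 394 393 398 397 396 396 399 396 391]
scene 360 [398 394 392 395 394 394 397 396 396 399 390 394 396 392 385 378 382 383
 396 478 569 557 453 375 376 395 394 399 391 396 391 393 394 392 398 396]
scene 364 [397 399 394 397 397 396 396 397 399 397 400 396 397 399 401 396 399 399
 397 405 441 482 425 380 387 392 395 392 391 390 392 391 387 390 395 397]
scene 367 [418 417 418 417 420 418 418 418 419 415 418 419 417 418 413 423 413 415
 414 421 413 413 413 418 411 414 412 416 412 417 415 409 416 415 413 416]
```

Pipette pose in hand agrees with the model to about 1.3°. Lowering to 40 mm above the seat.

Emit:
send_rows(rows="0 1 0 3.5 -0.5 40 -1;0 1.5 0 3.5 -0.5 80 -1;0 1.5 0 3.5 -0.5 120 -1;0 1.5 0 3.5 -0.5 155 -1;0 1.5 0 3.5 -0.5 185 -1;0 1.5 0 3.5 -0.5 205 -1;0 1.5 0 3.5 -0.5 218 -1;0 1.5 0 3.5 -0.5 218 -1")

```text
time: 20.2
eef_pos: [0.6061, -0.0513, 0.0967]
tcp_rot: [0.988, 0.151, 0.015, 0.003]
contact_force: [-0.3, -0.2, -0.1]
opening: 0.367
finger_force: 30.3
```

```bash
python3 place.py .0; python3 - <<'E'
from h import *
p=ctrl.read_camera("wrist");save(p,"v2.png")
print(proj(p,[C([-.0,.001,.066]),C([-.052,.165,.066]),C([-.052,-.09,.066]),C([0,-.095,.03]),C([0,.07,.03])]))
g=p["color"].astype(int).sum(2)
print("rib search")
for r in(60,90,120,150,180): print(r,list(g[r,100:560:10]))
E
```

```text
20.2 [ 0.6061 -0.0513  0.0967] 0.36738075457612895 [-0.2907 -0.2005 -0.1134] [-0.2533  0.301   1.8681  0.0074  0.9423  1.011 ]
tgt [ 0.602  -0.05    0.0475]
ROW [ 0.6 -1.6 -0.4 -5.  -3.  49. ]
pipette 0.66 [ 0.5819 -0.0501  0.0873]
pipette_tip 0.96 [ 0.5812 -0.0545  0.093 ]
case_lid 0.97 [ 0.5773 -0.1733  0.1152]
[[314.0706 323.7861]
 [186.6724 -12.1574]
 [234.8106 443.357 ]
 [315.7    402.7275]
 [312.7469 185.9486]]
rib search
60 [np.int64(586), np.int64(593), np.int64(598), np.int64(581), np.int64(592), np.int64(548), np.int64(544), np.int64(584), np.int64(394), np.int64(492), np.int64(234), np.int64(231), np.int64(230), np.int64(465), np.int64(469), np.int64(472), np.int64(473), np.int64(484), np.int64(486), np.int64(488), np.int64(496), np.int64(125), np.int64(298), np.int64(324), np.int64(235), np.int64(512), np.int64(512), np.int64(515), np.int64(516), np.int64(267), np.int64(217), np.int64(192), np.int64(185), np.int64(283), np.int64(249), np.int64(436), np.int64(280), np.int64(238), np.int64(239), np.int64(239), np.int64(240), np.int64(233), np.int64(198), np.int64(198), np.i
[... 2101 characters left out ...]
64(210)]
180 [np.int64(612), np.int64(608), np.int64(606), np.int64(605), np.int64(605), np.int64(619), np.int64(624), np.int64(607), np.int64(622), np.int64(622), np.int64(382), np.int64(239), np.int64(241), np.int64(135), np.int64(138), np.int64(146), np.int64(97), np.int64(95), np.int64(273), np.int64(542), np.int64(640), np.int64(661), np.int64(667), np.int64(669), np.int64(667), np.int64(653), np.int64(153), np.int64(110), np.int64(172), np.int64(173), np.int64(82), np.int64(190), np.int64(191), np.int64(373), np.int64(450), np.int64(446), np.int64(248), np.int64(252), np.int64(250), np.int64(251), np.int64(249), np.int64(215), np.int64(209), np.int64(205), np.int64(201), np.int64(206)]
```

```bash
python3 - <<'E'
from h import *
p=ctrl.read_camera("wrist");g=p["color"].astype(int).sum(2)
print("r184",[(c,int(g[184,c])) for c in range(216,440,3)])
for c in(238,250,262,375,385): print("col",c,[(r,int(g[r,c])) for r in range(150,225,4)])
print(proj(p,[C(q) for q in([-.04,.0652,.045],[-.04,.0772,.045],[.04,.0652,.045],[.04,.0772,.045],[-.052,.071,.066],[.052,.071,.066],[-.056,.071,.066],[.056,.071,.066])]))
s=ctrl.get_state();R0=R.from_quat(s["tcp_rot"]);o=np.array([-.035,.010,.0175])
f=lambda q:s["eef_pos"]+R0.apply(o+np.array([q[1],q[0],-q[2]]))
print("body",proj(p,[f([-.026,.07,.015]),f([.006,.07,.015])]))
E
```

```text
r184 [(216, 232), (219, 240), (222, 239), (225, 151), (228, 130), (231, 132), (234, 121), (237, 131), (240, 134), (243, 122), (246, 133), (249, 140), (252, 134), (255, 146), (258, 130), (261, 113), (264, 108), (267, 112), (270, 113), (273, 55), (276, 50), (279, 185), (282, 320), (285, 352), (288, 490), (291, 566), (294, 597), (297, 625), (300, 640), (303, 649), (306, 654), (309, 659), (312, 663), (315, 664), (318, 669), (321, 667), (324, 667), (327, 668), (330, 669), (333, 668), (336, 672), (339, 669), (342, 667), (345, 664), (348, 659), (351, 646), (354, 628), (357, 581), (360, 154), (363, 142), (366, 128), (369, 107), (372, 138), (375, 141), (378, 151), (381, 150), (384, 148), (387, 158), (390, 149), (393, 153), (396, 92), (399, 72), (402, 68), (405, 161), (408, 195), (411, 191), (414, 195), (417, 194), (420, 192), (423, 325), (426, 444), (429, 400), (432, 243), (435, 360), (438, 434)]
col 238 [(150, 470), (154, 470), (158, 471), (162, 471), (166, 471), (170, 54), (174, 76), (178, 138), (182, 134), (186, 126), (190, 130), (194, 111), (198, 467), (202, 468), (206, 466), (210, 392), 
[... 491 characters left out ...]
(222, 470)]
col 375 [(150, 512), (154, 510), (158, 513), (162, 511), (166, 191), (170, 52), (174, 125), (178, 169), (182, 151), (186, 146), (190, 130), (194, 506), (198, 504), (202, 503), (206, 503), (210, 500), (214, 501), (218, 504), (222, 500)]
col 385 [(150, 269), (154, 275), (158, 271), (162, 265), (166, 102), (170, 70), (174, 135), (178, 179), (182, 159), (186, 149), (190, 129), (194, 267), (198, 266), (202, 270), (206, 266), (210, 270), (214, 267), (218, 268), (222, 264)]
[[240.3209 201.2337]
 [238.7472 179.9048]
 [385.1735 199.6773]
 [386.1882 178.3977]
 [205.7749 201.6926]
 [418.7727 199.4034]
 [197.6641 201.7819]
 [426.812  199.319 ]]
body [[278.9945 210.3499]
 [360.5317 210.2608]]
```

Emit:
send_rows(rows="0 0 0 -3 -3 0 -1;0 0 0 -3 -3 10 -1;0 0 0 -3 -3 20 -1;0 0 0 -3 -3 28 -1;0 0 0 -3 -3 35 -1;0 0 0 -3 -3 40 -1;0 0 0 -3 -3 44 -1;0 0 0 -3 -3 44 -1")

```text
time: 21.5
eef_pos: [0.6038, -0.0493, 0.0527]
tcp_rot: [0.988, 0.151, 0.015, 0.003]
contact_force: [0.3, 0.6, -0.8]
opening: 0.366
finger_force: 30.3
```

```bash
python3 place.py .0
```

```text
21.5 [ 0.6038 -0.0493  0.0527] 0.3664084723502493 [ 0.3108  0.5731 -0.8275] [-0.2511  0.3618  1.886   0.0077  0.8631  1.0124]
tgt [ 0.602  -0.05    0.0475]
ROW [ 0.6 -1.7 -0.4 -2.1  0.   5.1]
pipette 0.71 [ 0.5722 -0.0596  0.0436]
pipette_tip 0.75 [ 0.5757 -0.0566  0.051 ]
case_lid 0.72 [ 0.5743 -0.172   0.1085]
```

No contact yet; lowering in small steps and watching the force.

Emit:
send_rows(rows="0 0 0 0 0 2 -1;0 0 0 0 0 4 -1;0 0 0 0 0 5 -1;0 0 0 0 0 5 -1")

```text
time: 22.2
eef_pos: [0.604, -0.0498, 0.0498]
tcp_rot: [0.988, 0.151, 0.015, 0.004]
contact_force: [-6.6, -0.8, 10.0]
opening: 0.368
finger_force: 31.2
```

Contact at 10 N, about 2 mm from the expected height, which agrees with seating. Releasing.

Emit:
send_rows(rows="0 0 0 0 0 -1 -0.2;0 0 0 0 0 -1 -0.05;0 0 0 0 0 -1 0.1;0 0 0 0 0 -1 0.1;0 0 0 0 0 -1 0.1;0 0 0 0 0 -1 0.1")

```text
time: 22.95
eef_pos: [0.604, -0.0494, 0.0489]
tcp_rot: [0.988, 0.151, 0.015, 0.003]
contact_force: [0.5, 1.1, 0.4]
opening: 0.549
finger_force: 0.0
```

Emit:
send_rows(rows="0 0 0 0 0 -20 0.1;0 0 0 0 0 -60 0.1;0 0 0 0 0 -120 0.1;0 0 0 0 0 -180 0.1;0 0 0 0 0 -240 0.1;0 0 0 -100 0 -260 0.1;0 0 0 -100 0 -260 0.1")

```text
time: 23.82
eef_pos: [0.4992, -0.0789, 0.3093]
tcp_rot: [0.988, 0.151, 0.017, 0.005]
contact_force: [0.3, 0.1, -0.1]
opening: 0.549
finger_force: 0.0
```

```bash
cat > ver.py <<'E'
from h import *
s=ctrl.get_state();print(s["time"],s["eef_pos"],s["opening"],s["contact_force"])
P=lambda q:C([.010+q[0],.0025+q[1],.030+q[2]])
for c in("wrist","side","scene"):
    p=ctrl.read_camera(c);save(p,"f_%s.png"%c);look(p,["pipette","case_lid","safety_slide"],1)
    if c=="wrist":
        print(proj(p,[P([-.01,.135,.013]),P([-.01,-.135,.013]),P([-.026,.05,.013]),P([.006,.05,.013]),P([-.026,.0,.013]),P([.006,.0,.013])]))
        hsv=cv2.cvtColor(p["color"],cv2.COLOR_RGB2HSV)
        m=cv2.inRange(hsv,(115,110,40),(135,255,255));n,l,st,ce=cv2.connectedComponentsWithStats(m)
        for i in range(1,n):
            if st[i,4]>30: print("  blue",st[i],ce[i])
        m=cv2.inRange(hsv,(15,20,150),(40,120,255));n,l,st,ce=cv2.connectedComponentsWithStats(m)
        for i in range(1,n):
            if st[i,4]>300: print("  ivory",st[i],ce[i])
E
python3 ver.py
```

```text
23.825 [ 0.4992 -0.0789  0.3093] 0.5490004897636992 [ 0.2688  0.0516 -0.1361]
pipette 0.78 [ 0.6001 -0.0504  0.0472]
case_lid 0.85 [ 0.577  -0.1555  0.0994]
safety_slide 0.55 [ 0.4849 -0.0061  0.0573]
[[317.6923 -22.5455]
 [319.4699 221.9557]
 [303.7352  62.4319]
 [332.8735  62.2646]
 [304.5172 109.1791]
 [332.7723 108.9673]]
  blue [300   0  10 166 472] [305.2627  72.8835]
  ivory [    0     0   274   400 75831] [123.6194 174.0206]
  ivory [274   0  27  39 875] [285.8343  18.2491]
  ivory [ 283    0   73  233 8733] [328.3355 116.5364]
  ivory [376   0  10 116 655] [380.3191  58.8748]
  ivory [  428     0   212   400 57393] [550.4632 194.9148]
  ivory [ 276   60   25   53 1140] [288.0851  86.1474]
  ivory [ 279  126   33   56 1252] [292.1534 155.9177]
  ivory [372 160  10  89 515] [375.8214 202.8835]
  ivory [186 242  42  55 926] [207.5356 279.284 ]
  ivory [  266   251   118   120 11035] [324.7881 311.4884]
  ivory [429 366  36  34 744] [442.1626 386.2527]
pipette 0.6 [ 0.6129 -0.0459  0.0468]
case_lid 0.96 [ 0.6018 -0.1599  0.1102]
pipette 0.67 [ 0.5954 -0.0453  0.0512]
case_lid 0.97 [ 0.5964 -0.1634  0.1083]
```

```bash
python3 - <<'E'
from h import *
im=cv2.imread("pics/f_wrist.png").astype(int);g=im.sum(2)
for r in(20,60,100,140,170,185,200,212,218,222,226,230,234,238): print(r,g[r,292:346:2])
p=ctrl.read_camera("wrist")
P=lambda q:C([.010+q[0],.0025+q[1],.030+q[2]])
print(proj(p,[P([-.021,-.1,.02]),P([.001,-.1,.02]),P([-.0295,-.09,.0]),P([.0095,-.014,.015])]))
print("col 297",g[150:240:4,297],"col 340",g[150:240:4,340])
E
```

```text
20 [470 369 266 265 252 251 287 350 518 591 619 631 646 649 649 654 657 651
 639 614 530 432 489 485 480 489 485]
60 [262 287 388 433 262 258 259 372 517 589 619 604 663 665 667 665 666 662
 644 616 556 378 261 348 461 486 484]
100 [471 468 468 466 409 265 257 315 342 524 599 622 636 645 646 647 647 642
 630 578 471 477 474 477 478 479 480]
140 [464 467 464 464 402 261 379 299 331 261 263 438 607 668 700 693 657 535
 462 464 465 465 467 466 468 473 468]
170 [459 459 460 459 462 460 461 459 459 269 263 261 551 654 686 685 637 451
 456 460 461 459 463 461 462 459 463]
185 [ 66  60  66  73  55  67  72  72  67  68 100 144 413 632 685 678 506 171
 177 136  57  48  57  58  62  30  66]
200 [450 457 456 456 456 452 451 452 457 451 452 254 288 612 684 671 494 451
 449 450 451 451 450 451 456 451 450]
212 [256 257 255 377 451 449 451 454 449 448 448 254 259 591 685 670 437 453
 449 450 452 449 452 450 450 452 452]
218 [252 253 253 258 251 253 245 249 378 451 448 453 449 452 450 451 452 452
 450 454 452 451 450 451 452 452 449]
222 [253 252 255 254 251 251 255 250 254 450 451 449 451 452 446 448 452 450
 453 449 448 451 448 450 448 449 447]
226 [251 254 246 255 253 252 260 248 254 377 450 447 448 448 450 448 451 449
 447 451 449 450 451 449 447 450 447]
230 [251 251 253 256 249 254 256 249 255 256 443 450 443 441 443 444 449 438
 446 450 448 445 446 448 447 449 445]
234 [210 213 204 204 207 207 205 206 211 209 234 256 255 259 254 254 254 255
 253 252 256 251 255 259 261 250 264]
238 [208 204 205 206 201 204 206 214 201 202 207 252 255 258 254 254 257 251
 257 255 254 259 262 257 256 255 255]
[[310.9105 197.3562]
 [329.5778 197.1757]
 [304.0751 185.2963]
 [337.0371 122.2307]]
col 297 [467 461 462 463 460 456 459 456  76  64 140 245 453 447 452 372 256 260
 251 256 247 210 210] col 340 [468 465 464 460 463 462 458 455  69 122 132 118 455 451 453 453 449 452
 448 447 447 261 256]
```

Emit:
send_rows(rows="0 0 0 20 0 -60 0.1;0 0 0 60 0 -110 0.1;0 0 0 60 0 -110 0.1;0 0 0 60 0 -110 0.1")

```text
time: 24.98
eef_pos: [0.5542, -0.0604, 0.4168]
tcp_rot: [0.988, 0.151, 0.015, 0.003]
contact_force: [0.0, 0.2, -1.2]
opening: 0.55
finger_force: 0.0
```

```bash
python3 - <<'E'
from h import *
p=ctrl.read_camera("wrist");save(p,"f2.png");g=p["color"].astype(int).sum(2)
P=lambda q:C([.010+q[0],q[1],.030+q[2]])
for n,q in dict(plung=[-.01,.135,.02],tip=[-.01,-.135,.013],rimfar=[-.01,.165,.036],rimfarin=[-.01,.161,.036],rimnear=[-.01,-.165,.036],rimnearin=[-.01,-.161,.036],ribN100=[-.01-.025,-.1,.02],ribN90=[-.035,-.09,.02],ribM14=[-.04,-.014,.015],ribM4=[-.04,-.004,.015],ribF64=[-.04,.064,.015],ribF76=[-.04,.076,.015],rimfront=[-.066,0,.036],rimback=[.046,0,.036]).items(): print(n,proj(p,P(q))[0])
cx=int(proj(p,P([-.01,0,.013]))[0,0]);cl=int(proj(p,P([-.04,0,.015]))[0,0])
for c in(cx,cl): print("col",c);print([(r,int(g[r,c])) for r in range(0,330,2)])
hsv=cv2.cvtColor(p["color"],cv2.COLOR_RGB2HSV)
m=cv2.inRange(hsv,(115,110,40),(135,255,255));n,l,st,ce=cv2.connectedComponentsWithStats(m)
for i in range(1,n):
    if st[i,4]>30: print("  blue",st[i],ce[i])
E
```

```text
plung [318.9431  51.9867]
tip [320.0936 234.4652]
rimfar [318.915   25.7565]
rimfarin [318.9367  29.0306]
rimnear [320.4219 257.8451]
rimnearin [320.407 255.502]
ribN100 [303.8804 215.2098]
ribN90 [303.7519 209.042 ]
ribM14 [299.5225 159.4459]
ribM4 [299.3723 152.7498]
ribF64 [298.3381 105.4175]
ribF76 [298.1538  96.7421]
rimfront [280.3442 152.0853]
rimback [359.0511 151.4182]
col 319
[(0, 571), (2, 573), (4, 579), (6, 569), (8, 570), (10, 578), (12, 583), (14, 585), (16, 579), (18, 579), (20, 585), (22, 410), (24, 337), (26, 354), (28, 173), (30, 161), (32, 169), (34, 158), (36, 212), (38, 243), (40, 245), (42, 245), (44, 245), (46, 472), (48, 280), (50, 269), (52, 255), (54, 263), (56, 187), (58, 424), (60, 422), (62, 418), (64, 410), (66, 406), (68, 404), (70, 359), (72, 468), (74, 606), (76, 614), (78, 615), (80, 614), (82, 616), (84, 618), (86, 616), (88, 621), (90, 622), (92, 623), (94, 622), (96, 621), (98, 362), (100, 325), (102, 316), (104, 344), (106, 319), (108, 351), (110, 563), (112, 617), (114, 618), (116, 595), (118, 567), (120, 602), (122, 551), (124, 610), (126, 615
[... 2639 characters left out ...]
(246, 230), (248, 223), (250, 235), (252, 229), (254, 260), (256, 400), (258, 429), (260, 572), (262, 574), (264, 573), (266, 567), (268, 568), (270, 565), (272, 563), (274, 557), (276, 560), (278, 561), (280, 565), (282, 564), (284, 570), (286, 570), (288, 568), (290, 573), (292, 577), (294, 574), (296, 569), (298, 572), (300, 570), (302, 571), (304, 575), (306, 573), (308, 534), (310, 471), (312, 459), (314, 459), (316, 454), (318, 458), (320, 399), (322, 465), (324, 471), (326, 481), (328, 477)]
  blue [315  48  11   9  95] [320.0947  52.0842]
  blue [   0   62   57   41 1334] [28.458  82.3688]
  blue [306  66   7 124 262] [309.4198 122.3397]
  blue [ 58  88  19  24 392] [67.2194 99.8469]
```

```bash
python3 -c "
from plant import ctrl
print(ctrl.sign_off())"
```

```text
the job is handed in; nothing more can be done
None
```

The job is handed in at about 25 s of robot time: the slide was pushed aside, the latch lifted and the lid stands open, and the pipette lies released in the cradle about 5 mm from its mark along the case (limit 12 mm), tip end in the narrow notch. I never moved near the bystanders, but `sign_off()` gave no verdict and I did not re-measure them at the end.

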